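# Find the freed tilt-top socket and push it open

### The job

One of the four identical metal covers in the top of the counter power unit is free and rocks on its axle, while the other three are still held fast by transit packing: press them gently, one after another, on the mark near the edge away from the robot until you find the one that gives. Push that edge down until the cover is tilted fully open to its stop, with its sockets facing the robot, and leave it open. Only press and push: do not force a held cover, do not pinch a cover or touch the sockets under it, and do not lift or disturb anything else.

Things in the scene. Friction and masses are not known exactly. Their poses are not given: they have to be found in the camera images.
- power_unit: Counter-top power unit, a stainless box 250 (x) x 600 (y) x 115 mm high, fixed. Origin: centre of its underside; x points away from the robot, y to its left along the row of covers; turned up to 10 degrees. Four covers 132 mm apart, centres 22 mm behind the unit's middle, 2 mm gaps and a black gasket round each; bays about 100 mm deep. The 80 mm strip in front of them carries small things.
- cover_a_top (a point): Top-face centre of one of four identical aluminium covers, the one farthest to the robot's left (+y). Plate 130 (x) x 100 (y) x 4 mm, flush with the deck, on an axle along y under this point; a 17 mm round press mark 50 mm behind it (15 mm from the rear edge). The axes turn with the plate (x to its rear edge). Three of the four are held fast by packing (give under 1 mm at either edge); which one is free varies, unseen.
- cover_b_top (a point): Top-face centre of one of four identical aluminium covers, second from the robot's left. Plate 130 (x) x 100 (y) x 4 mm, flush with the deck, on an axle along y under this point; a 17 mm round press mark 50 mm behind it (15 mm from the rear edge). The axes turn with the plate (x to its rear edge). Three of the four are held fast by packing (give under 1 mm at either edge); which one is free varies, unseen.
- cover_c_top (a point): Top-face centre of one of four identical aluminium covers, third from the robot's left. Plate 130 (x) x 100 (y) x 4 mm, flush with the deck, on an axle along y under this point; a 17 mm round press mark 50 mm behind it (15 mm from the rear edge). The axes turn with the plate (x to its rear edge). Three of the four are held fast by packing (give under 1 mm at either edge); which one is free varies, unseen.
- cover_d_top (a point): Top-face centre of one of four identical aluminium covers, the one farthest to the robot's right (-y). Plate 130 (x) x 100 (y) x 4 mm, flush with the deck, on an axle along y under this point; a 17 mm round press mark 50 mm behind it (15 mm from the rear edge). The axes turn with the plate (x to its rear edge). Three of the four are held fast by packing (give under 1 mm at either edge); which one is free varies, unseen.
- cover_a (a joint): Tilt of the cover that is the one farthest to the robot's left (+y), rad: 0 = shut, flush; positive = rear edge (away from the robot) down, front edge up; stop at 0.95. If free it also rocks to -0.05 when pressed at the front edge. Stiff axle, 0.14 N m (3 N at the press mark): it stays at any angle. Under the plate sits a white double socket, 76 x 82 x 18 mm, hidden while shut; it comes up facing the robot and must not be touched.
- cover_b (a joint): Tilt of the cover that is second from the robot's left, rad: 0 = shut, flush; positive = rear edge (away from the robot) down, front edge up; stop at 0.95. If free it also rocks to -0.05 when pressed at the front edge. Stiff axle, 0.14 N m (3 N at the press mark): it stays at any angle. Under the plate sits a white double socket, 76 x 82 x 18 mm, hidden while shut; it comes up facing the robot and must not be touched.
- cover_c (a joint): Tilt of the cover that is third from the robot's left, rad: 0 = shut, flush; positive = rear edge (away from the robot) down, front edge up; stop at 0.95. If free it also rocks to -0.05 when pressed at the front edge. Stiff axle, 0.14 N m (3 N at the press mark): it stays at any angle. Under the plate sits a white double socket, 76 x 82 x 18 mm, hidden while shut; it comes up facing the robot and must not be touched.
- cover_d (a joint): Tilt of the cover that is the one farthest to the robot's right (-y), rad: 0 = shut, flush; positive = rear edge (away from the robot) down, front edge up; stop at 0.95. If free it also rocks to -0.05 when pressed at the front edge. Stiff axle, 0.14 N m (3 N at the press mark): it stays at any angle. Under the plate sits a white double socket, 76 x 82 x 18 mm, hidden while shut; it comes up facing the robot and must not be touched.
- tape_roll: Blue tape roll lying flat, 72 mm across, 24 mm high, loose on the unit's front strip. Origin at the centre of its underside. Leave alone.
- blue_carton: Small blue carton 46 x 60 x 50 mm high, loose on the unit's front strip. Origin at the centre of its underside. Leave alone.
- spice_jar: Amber jar with a red cap, 46 mm across, 75 mm high, loose on the unit's front strip. Origin at the centre of its underside. Leave alone.
- spray_bottle: Yellow and black spray bottle, 77 mm across, 213 mm high, on the table to the right of the unit. Origin at the centre of its underside. Leave alone.
- screwdriver: Red-handled screwdriver, 200 mm long, lying on the table to the right of the unit. Origin under its middle. Leave alone.
- steel_bowl: Steel bowl, 130 mm across, 55 mm high, on the table to the left, far side. Origin at the centre of its underside. Leave alone.
- parts_box: Cardboard box with blue tape, 85 x 110 x 60 mm high, on the table to the left of the unit. Origin at the centre of its underside. Leave alone.

How it is judged:
By the outcome, as a careful person would: the job done as asked, in the order asked, and still so for the second after the job is handed in, with the robot touching nothing.
It also fails if it takes over 48 s, if anything falls off the work surface, if the arm or the gripper's body presses on something with over 40 N, if the wrist force passes 120 N, or if a joint passes its speed limit or range.

### The arm

A 6-joint arm with a two-finger parallel gripper is mounted at the origin on the work surface. World frame = base frame: x ahead of the robot, y to its left, z up, the work surface at z = 0. Lengths are in m, angles in degrees, forces in N, time in s.
With the tool pointing down it reaches from about 0.325 to 0.775 m from the base axis. Payload 5.5 kg.
Tool frame: the origin (TCP) lies at the centre of the arm's flange, where the gripper is bolted on; the fingertips stand 182 mm ahead of it and the grasp point (between the pads) lies 163 mm ahead of it; z points along the fingers, y is the direction in which the jaws open and shut (so a half turn about z gives the same grasp; the last joint's range is limited). The gripper opens to 88 mm and grips with 3 to 60 N. Pads are 20 mm wide; open, the fingers measure 115 mm over their backs; the gripper's body (75 mm by 178 mm) begins 61 mm behind the grasp point.
Start: joints at [-78.249, 5.22, 70.514, -0, 104.267, -3.249], TCP at [0.155, -0.58, 0.405] pointing down, gripper open.
Joint ranges: [-164.24, 164.24], [-49.07, 125.15], [9.68, 141.18], [-86.29, 266.29], [3.28, 154.24], [-151.56, 151.56]. Speed limits (degrees/s): [147.25, 147.25, 172.46, 180, 180, 180].

### API

Orientations are given as [roll, pitch, yaw] about the fixed x, y, z axes, in that order (R = Rz(yaw) Ry(pitch) Rx(roll)).
In Python, from station import r gives the robot as it stands. The module is installed in compiled form; this text tells all that it offers. Calls block until the motion is done:
- r.reach(position, orientation): joint-space move of the TCP to a pose.
- r.servo_line(position, rotation=None, speed=0.15): straight line of the TCP; rotation=None keeps the orientation; speed is the mean speed in m/s.
- r.move_joints(angles): joint-space move.
- r.let_go() and r.grab(squeeze=None): open the fingers fully, or close them until they stop; squeeze is the grip in N (None keeps the last).
- r.wait(seconds).
- r.inverse_kinematics(position, orientation): joint angles nearest the present ones, or None.
- r.sense(): the state.
- r.snapshot(name): name is "scene" or "top"; returns a dict with "frame" (400x640x3 uint8, red, green, blue), "fx", "fy", "cx", "cy" (pixels), "R" (3x3) and "t" (3): a world point X has camera coordinates R X + t. Camera axes: x right, y down, z forward; pixel columns grow to the right and rows downward; lengths in m; the calibration is good to about 2 mm. A picture is of the moment at which its call begins. There is no depth.
A pose or a line that the arm cannot do raises r.IKError and nothing moves.
- r.hand_in(): hands the job in, once; it reports no verdict.
The state is a dict: "clock": time; "joints": joint angles; "joint_vel": joint speeds; "joint_torque": joint torques, N m; "tcp_pos": TCP position; "orientation": TCP orientation; "contact_force": force on the tool from outside, world axes, zero at the start; "torque": the same for the moment, N m; "opening": finger opening in m.
Only numpy, scipy, OpenCV 4.12 (cv2) and the standard library are available. Lean on these libraries where they do the work, as an engineer would, in place of code of your own. Each camera call takes 0.05 s, during which the arm holds its last target. There are 200 camera calls.

## Working session

There is one attempt and no reset: what is moved stays moved. The work goes in short steps, each a Python script; the robot and the scene stay as the last script left them, time stands still between calls to the robot, and variables do not carry over. Pictures are saved under pics/ and viewed, about 8 in all and at most 12, crops included, and the job is handed in when it is done.

```bash
mkdir -p pics; python3 - <<'E'
from station import r
import cv2
for n in("scene","top"):
    s=r.snapshot(n); cv2.imwrite(f"pics/{n}0.png",s["frame"][:,:,::-1])
    print(n,s["fx"],s["cx"],s["cy"],s["R"],s["t"])
print(r.sense())
E
```

```text
scene 384.2464092170235 330.1997477075512 202.41322434733308 [[-0.26168728  0.96506057 -0.01333615]
 [ 0.7992176   0.20892923 -0.56355993]
 [-0.54108316 -0.15813496 -0.82596752]] [ 0.13011621 -0.33712651  1.58290287]
top 382.606452234209 322.35962967499745 205.42726082120245 [[-3.96923468e-04 -9.99989491e-01 -4.56732159e-03]
 [-9.98342444e-01  6.59118926e-04 -5.75493641e-02]
 [ 5.75517698e-02  4.53690831e-03 -9.98332214e-01]] [-0.02059101  0.50236074  1.19786876]
{'clock': 0.1, 'joints': array([-7.82473019e+01,  5.25937006e+00,  7.05735737e+01,  1.43669109e-03,
        1.04266163e+02, -3.24899004e+00]), 'joint_vel': array([ 0.05886872, -0.08878758, -0.23473236,  0.10353968,  0.08010352,
        0.00808684]), 'joint_torque': array([ 3.33634038e-03, -4.47858882e+01, -4.07569170e+01,  7.01361895e-02,
        2.84036784e-02, -1.19110896e-04]), 'tcp_pos': array([ 0.15531956, -0.57960919,  0.40362752]), 'orientation': array([-1.79901131e+02, -7.00765269e-03,  1.50020349e+01]), 'contact_force': array([-0.04351495, -0.42792561,  0.47528134]), 'torque': array([0.02672904, 0.02191179, 0.04252441]), 'opening': 0.08742491600420545}
```

View pics/top0.png

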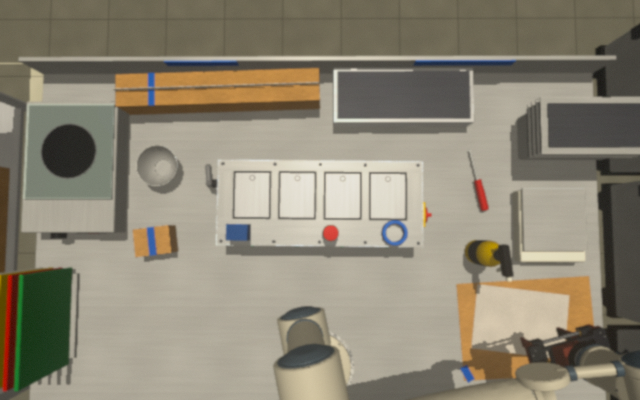

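View pics/scene0.png

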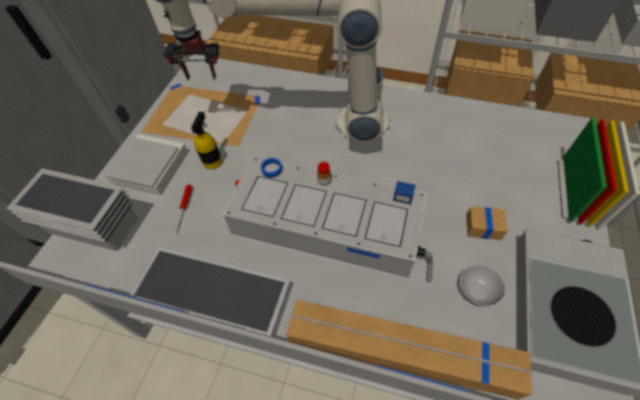

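The top view shows covers A–D at about (252,195), (297,195), (342,195) and (388,195). In the scene view they sit at (388,223), (344,215), (304,205) and (265,196). I'll segment the gasket-bounded plates and triangulate.

```bash
cat >m.py <<'E'
import numpy as np,cv2
def covers(s,seeds):
    g=cv2.cvtColor(s["frame"],cv2.COLOR_RGB2GRAY); g=cv2.resize(g,None,fx=4,fy=4,interpolation=cv2.INTER_CUBIC)
    b=cv2.adaptiveThreshold(g,255,cv2.ADAPTIVE_THRESH_MEAN_C,cv2.THRESH_BINARY_INV,61,12)
    cs,h=cv2.findContours(b,cv2.RETR_CCOMP,cv2.CHAIN_APPROX_NONE); out=[]
    for p in seeds:
        q=(p[0]*4.,p[1]*4.)
        c=[k for k,hh in zip(cs,h[0]) if hh[3]>=0 and 5000<cv2.contourArea(k)<60000 and cv2.pointPolygonTest(k,q,False)>0]
        if not c: out.append(None);continue
        c=min(c,key=cv2.contourArea)
        quad=cv2.approxPolyDP(cv2.convexHull(c),0.06*cv2.arcLength(c,True),True)[:,0]
        m=cv2.moments(c)
        out.append((np.array([m["m10"],m["m01"]])/m["m00"]/4-.375,(quad/4.-.375),cv2.contourArea(c)/16))
    return out,b
def ray(s,p):
    R,t=np.array(s["R"]),np.array(s["t"])
    d=R.T@np.array([(p[0]-s["cx"])/s["fx"],(p[1]-s["cy"])/s["fy"],1]); return -R.T@t,d/np.linalg.norm(d)
def plane(s,p,z):
    o,d=ray(s,p); return o+d*(z-o[2])/d[2]
def tri(r1,r2):
    (o1,d1),(o2,d2)=r1,r2
    k=np.linalg.lstsq(np.c_[d1,-d2],o2-o1,rcond=None)[0]
    a,b=o1+k[0]*d1,o2+k[1]*d2; return (a+b)/2,np.linalg.norm(a-b)
E
python3 - <<'E'
from station import r
from m import *
np.set_printoptions(precision=4,suppress=True)
S,T=r.snapshot("scene"),r.snapshot("top")
A,_=covers(S,[(388,223),(344,215),(304,205),(265,196)]);B,bt=covers(T,[(252,195),(297,195),(342,195),(388,195)])
P=[]
for n,a,b in zip("abcd",A,B):
    if a is None or b is None: print(n,a is None,b is None);continue
    p,e=tri(ray(S,a[0]),ray(T,b[0]));P.append(p)
    q=np.array([plane(T,c,.115) for c in b[1]])
    print(n,p,e,"topplane",plane(T,b[0],.115)[:2],"scpl",plane(S,a[0],.115)[:2],"sides",np.linalg.norm(q-np.roll(q,1,0),axis=1))
P=np.array(P);print(np.linalg.norm(np.diff(P,axis=0),axis=1),np.degrees(np.arctan2(*(P[0]-P[-1])[[1,0]]))-90)
cv2.imwrite("pics/top_crop.png",cv2.resize(T["frame"][150:255,205:440,::-1],None,fx=3,fy=3,interpolation=cv2.INTER_CUBIC))
E
```

```text
a [0.5291 0.1878 0.106 ] 0.001954025982737047 topplane [0.5286 0.1851] scpl [0.5344 0.1887] sides [0.1257 0.0936 0.1249 0.0959]
b [0.5279 0.0546 0.1057] 0.0015546320214659803 topplane [0.5274 0.0532] scpl [0.5335 0.0566] sides [0.1256 0.0935 0.1248 0.0951]
c [ 0.5263 -0.079   0.105 ] 0.001918398504465812 topplane [ 0.5257 -0.0794] scpl [ 0.5323 -0.0753] sides [0.1248 0.0963 0.1248 0.0935]
d True False
[0.1332 0.1336] -0.6087689910677341
```

View pics/top_crop.png

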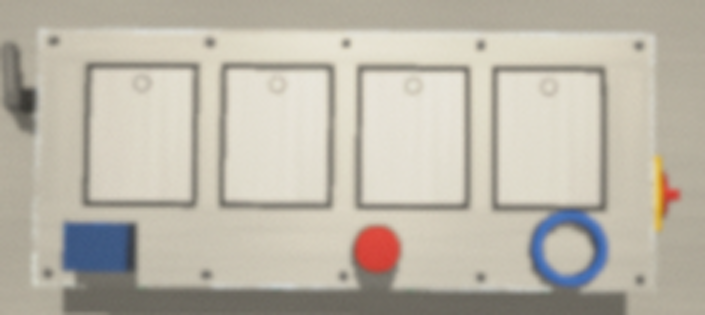

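Spacings (132 mm), plate sizes and yaw (about −0.6°) agree with z = 0.115 in the top view. The two-view height comes out at 0.106, so I'll let contact settle the height. Next I close the fingers, approach high over the bottle, and press cover D first.

```bash
cat >act.py <<'E'
from station import r
from m import *
np.set_printoptions(precision=4,suppress=True)
TIP=.182; YAW=-0.63; ORI=[180,0,YAW]
ux=np.array([np.cos(np.radians(YAW)),np.sin(np.radians(YAW))]); uy=np.array([-ux[1],ux[0]])
C={n:np.array([.5274,.0532])+uy*.132*k for n,k in zip("abcd",(1,0,-1,-2))}
def fz(): 
    return float(np.mean([(r.wait(.02),r.sense()["contact_force"][2])[1] for _ in range(3)]))
def go(p,z,speed=.15): r.servo_line([p[0],p[1],z+TIP],ORI,speed=speed)
def press(n,z0,fmax=6.,give=.003,step=.001):
    p=C[n]+ux*.049; go(p,z0,.25); r.wait(.2); b=fz(); z=z0; zc=None; log=[]
    while z>.095:
        z-=step; go(p,z,.03); f=fz()-b; tz=r.sense()["tcp_pos"][2]-TIP; log.append((round(z,4),round(tz,4),round(f,1)))
        if zc is None and f>1.5: zc=tz
        if f>fmax: res="held"; break
        if zc is not None and zc-tz>give: res="free"; break
    else: res="none"
    print(n,res,log[-8:],"contact",zc,"t",r.sense()["clock"]); return res,zc,b
E
python3 - <<'E'
from act import *
T=r.snapshot("top")
for n,px in zip("abcd",(142,277,413,549)):
    q=plane(T,(205+(px+.5)/3-.5,150+86/3-.5),.115)[:2]; print(n,C[n],"mark offset",(q-C[n])@ux,(q-C[n])@uy)
r.grab(10)
s=r.sense()["tcp_pos"]; r.servo_line([s[0],s[1],.5],speed=.3)
p=C["d"]+ux*.049; r.reach([p[0],p[1],.5],ORI); print(r.sense()["clock"],r.sense()["opening"])
go(p,.14,.25)
print(press("d",.125)); 
go(p,.135,.15)
print(r.sense())
E
```

```text
a [0.5289 0.1852] mark offset 0.04756812343082258 -0.0005880770902841837
b [0.5274 0.0532] mark offset 0.048883336304666486 -6.23964858141883e-06
c [ 0.5259 -0.0788] mark offset 0.05020685479400234 -0.00025431251918380443
d [ 0.5245 -0.2108] mark offset 0.05152893362680394 -0.0003585326186958267
4.0667 0.0004050631848182221
d free [(0.118, np.float64(0.1179), -0.9), (0.117, np.float64(0.117), 0.1), (0.116, np.float64(0.1159), -0.3), (0.115, np.float64(0.1152), 1.1), (0.114, np.float64(0.1144), 3.2), (0.113, np.float64(0.1132), 3.5), (0.112, np.float64(0.1119), 3.6), (0.111, np.float64(0.1108), 3.4)] contact 0.11441267749920953 t 9.625
('free', np.float64(0.11441267749920953), 0.15734474560014963)
{'clock': 9.9333, 'joints': array([-23.413 ,   6.9201,  77.5108,   0.0088,  95.475 ,  67.2134]), 'joint_vel': array([-0.0071,  0.6849,  1.7419, -0.0231, -0.2334,  0.0402]), 'joint_torque': array([  0.0006, -46.8429, -41.6437,   0.0455,   0.0114,   0.0001]), 'tcp_pos': array([ 0.5737, -0.2113,  0.3175]), 'orientation': array([179.9716,  -0.0901,  -0.6255]), 'contact_force': array([0.2966, 0.65  , 0.0991]), 'torque': array([0.0282, 0.0016, 0.0002]), 'opening': 0.0003479569331955757}
```

Cover D gave at a steady 3.5 N, with contact at z = 0.1145. Now I push it down along the arc until the stop shows in the force.

```bash
python3 - <<'E'
from act import *
rho,h=.043,.004; c=C["d"]
def pt(th): return c+ux*(rho*np.cos(th)+h*np.sin(th)+.010), .1145-rho*np.sin(th)-h*(1-np.cos(th))
p,z=pt(0); go(p,.125); r.wait(.15); b=np.array(r.sense()["contact_force"])
for th in np.arange(.05,1.16,.05):
    p,z=pt(th); go(p,z,.04); r.wait(.03); f=np.array(r.sense()["contact_force"])-b
    print(round(th,2),f,end=" | ")
    if np.linalg.norm(f)>14: break
s=r.sense();print("\n",s["tcp_pos"]-[0,0,TIP],s["clock"])
S=r.snapshot("scene")
cv2.imwrite("pics/pushed.png",cv2.resize(S["frame"][110:290,170:450,::-1],None,fx=2.8,fy=2.8,interpolation=cv2.INTER_CUBIC))
E
```

```text
0.05 [ 0.4058 -1.2614 -0.2728] | 0.1 [ 0.8449 -0.5936  0.903 ] | 0.15 [-0.4465 -0.9894  3.199 ] | 0.2 [-0.6775 -0.9566  3.5814] | 0.25 [ 0.1113 -2.3321  3.3064] | 0.3 [-0.1887 -1.9854  3.1974] | 0.35 [-0.0986 -1.8237  2.6494] | 0.4 [-0.0247 -2.0605  3.1494] | 0.45 [ 0.7468 -1.1094  2.7193] | 0.5 [-0.4226 -1.6781  3.3283] | 0.55 [ 0.949  -0.9339  3.5822] | 0.6 [ 0.2098 -1.9303  3.3807] | 0.65 [ 0.4064 -0.8767  3.7761] | 0.7 [ 0.7406 -1.0043  4.1171] | 0.75 [ 0.1888 -1.3757  3.9323] | 0.8 [ 1.8794 -0.7194  4.4731] | 0.85 [ 1.7955 -1.0044  3.55  ] | 0.9 [ 1.2322 -1.2451  3.7382] | 0.95 [ 2.5928 -0.8798  5.514 ] | 1.0 [ 5.7093 -0.7332  7.4526] | 1.05 [8.6567 0.8726 9.6257] | 1.1 [13.2362 -0.2141 11.3216] | 
 [ 0.56   -0.2109  0.0781] 16.7833
```

View pics/pushed.png

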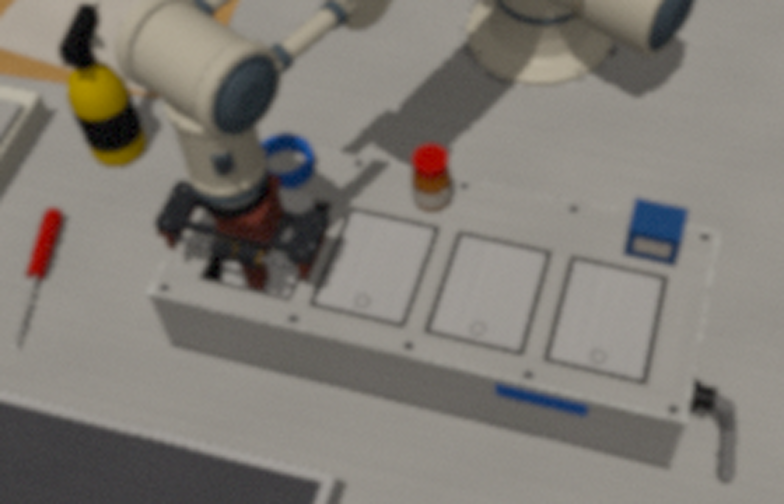

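The force started rising at the 0.95 rad stop and reached about 17 N, directed along the plate normal. In the picture the front strip items look untouched. I'll retract off the plate, move up and away, and check.

```bash
python3 - <<'E'
from act import *
s=r.sense()["tcp_pos"]; q=s[:2]+ux*.006
go(q,s[2]-TIP+.004,.04); go(q,.30,.2)
r.servo_line([q[0],q[1],.5],ORI,speed=.25)
r.move_joints([-78.25,-3,70.5,0,112.5,-3.25]); print(r.sense()["tcp_pos"],r.sense()["clock"],r.sense()["contact_force"])
S,T=r.snapshot("scene"),r.snapshot("top")
a=cv2.resize(S["frame"][140:290,200:440,::-1],None,fx=3.2,fy=3.2,interpolation=cv2.INTER_CUBIC)
cv2.imwrite("pics/after_s.png",a)
cv2.imwrite("pics/after_t.png",cv2.resize(T["frame"][150:255,205:440,::-1],None,fx=3,fy=3,interpolation=cv2.INTER_CUBIC))
# expected corners at 0.95 rad, for h=4 mm, in both crops
c=C["d"]; h=.004; th=.95
for nm,K,o,f in (("scene",S,(200,140),3.2),("top",T,(205,150),3)):
    for rr in(-.065,.065):
        for y in(-.05,.05):
            xy=c+ux*(rr*np.cos(th)+h*np.sin(th))+uy*y; X=np.r_[xy,.1145-rr*np.sin(th)-h*(1-np.cos(th))]
            v=np.array(K["R"])@X+K["t"]; print(nm,"front" if rr<0 else "rear",((np.array([K["fx"]*v[0]/v[2]+K["cx"],K["fy"]*v[1]/v[2]+K["cy"]])+.5-o)*f).round())
E
```

```text
[ 0.1427 -0.5153  0.4861] 20.6583 [0.338  0.0003 0.1682]
scene front [165. 107.]
scene front [260. 128.]
scene rear [156. 227.]
scene rear [247. 248.]
top front [612. 172.]
top front [504. 171.]
top rear [589. 104.]
top rear [491. 103.]
```

View pics/after_s.png

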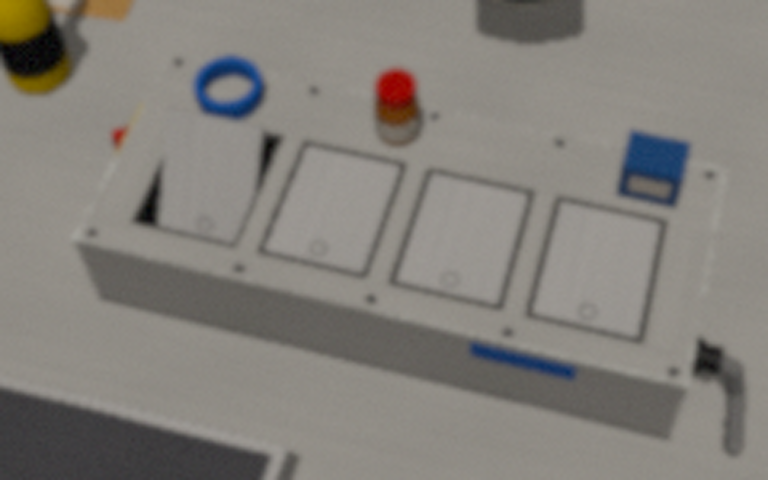

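View pics/after_t.png

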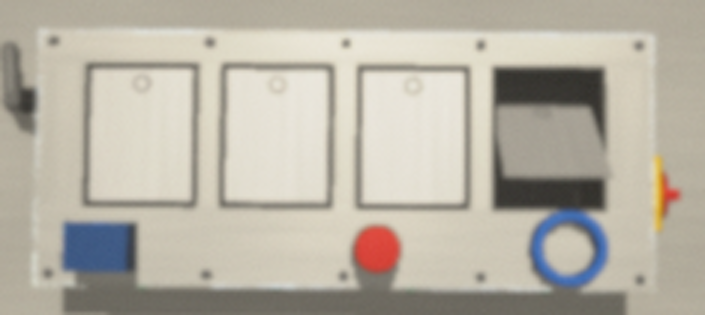

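The tilt is close to the prediction in both views: the rear edge matches within about 1–2 px of crop, and the front edge differs by about 6 crop px (2 camera px). I'll measure the edges numerically to settle the angle.

```bash
python3 - <<'E'
from act import *
from scipy.optimize import least_squares
T=r.snapshot("top"); g=cv2.cvtColor(T["frame"],cv2.COLOR_RGB2GRAY).astype(float)
prof=g[170:224,380:396].mean(1); d=np.diff(prof); print(prof.round())
def sub(i): # parabolic sub-pixel edge
    a=abs(d); k=i; o=(a[k-1]-a[k+1])/(2*(a[k-1]-2*a[k]+a[k+1])); return 170+k+.5+o
i1=np.argmax(d[5:20])+5; i2=np.argmin(d[28:45])+28
obs=np.array([sub(i1),sub(i2)]); print("rear,front rows",obs)
c=C["d"]
def row(th,h,rr,bot=0):
    xy=c+ux*(rr*np.cos(th)+(h-bot)*np.sin(th)); X=np.r_[xy,.115-h-rr*np.sin(th)+(h-bot)*np.cos(th)]
    v=np.array(T["R"])@X+T["t"]; return T["fy"]*v[1]/v[2]+T["cy"]
for th in(.8,.85,.9,.95):
    print(th,[(h,round(row(th,h,.065),2),round(row(th,h,-.065),2)) for h in(.002,.006,.01)],"len",round(row(th,.004,-.065)-row(th,.004,.065),2))
E
```

```text
[211. 187. 133.  80.  57.  53.  52.  52.  54.  54.  54.  55.  56.  62.
  86. 122. 146. 154. 156. 158. 160. 161. 161. 161. 162. 161. 161. 161.
 161. 162. 161. 162. 162. 162. 162. 162. 162. 158. 142. 108.  73.  58.
  55.  55.  55.  54.  55.  55.  66.  97. 132. 149. 147. 140.]
rear,front rows [184.5    209.0485]
0.8 [(0.002, np.float64(181.74), np.float64(210.14)), (0.006, np.float64(180.85), np.float64(209.13)), (0.01, np.float64(179.96), np.float64(208.12))] len 28.34
0.85 [(0.002, np.float64(182.59), np.float64(209.22)), (0.006, np.float64(181.66), np.float64(208.16)), (0.01, np.float64(180.73), np.float64(207.11))] len 26.57
0.9 [(0.002, np.float64(183.46), np.float64(208.26)), (0.006, np.float64(182.5), np.float64(207.16)), (0.01, np.float64(181.54), np.float64(206.07))] len 24.73
0.95 [(0.002, np.float64(184.37), np.float64(207.27)), (0.006, np.float64(183.37), np.float64(206.13)), (0.01, np.float64(182.38), np.float64(204.99))] len 22.83
```

```bash
python3 - <<'E'
from station import r
s=r.sense();print(s["clock"],s["contact_force"]);r.hand_in()
E
```

```text
20.8083 [-0.65575896 -0.2773261   0.70197783]
the job is handed in; nothing more can be done
```

Cover D, the one farthest to the robot's right, turned out to be the free one. It is now tilted open to its stop with its sockets towards the robot. It was the first cover I pressed and gave at about 3.5 N, so A, B and C were never touched. I handed the job in at 20.8 s with the arm raised and clear of everything.

- **Reaching the stop:** the push stayed at roughly 3–5 N until about 0.95 rad. It then rose along the plate's normal to about 17 N, well above the axle friction, which I took as the stop.
- **Tilt afterwards:** the visible plate in the last top picture spans 24.55 px. Expected at 0.95 rad is 22.8 px for the top face alone, or about 24 px with the visible front edge added. I estimate 0.93 ± 0.03 rad, which fits the stop but does not prove it to the last hundredth.
- **Other things:** the other three covers look flush. The tape roll, jar and carton look unmoved in the top views from before and after. The bottle was in its place in the scene view. I did not recheck the screwdriver, bowl and parts box, but the arm stayed well away from them.
- **Disagreement:** the two-view triangulation put the deck at 0.106 m against the stated 0.115 m. Contact at 0.1145 m settled it in favour of the stated height.

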